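Wear photo: hang the new sprocket as reference, hold the worn one to the inspection camera

ROBOT

A 6-joint arm with a two-finger parallel gripper is mounted at the origin on the work surface. World frame = base frame: x ahead of the robot, y to its left, z up, the work surface at z = 0. Lengths are in m, angles in rad, forces in N, time in s.
With the tool pointing down it reaches from about 0.3 to 0.775 m from the base axis. Payload 14.6 kg.
Tool frame: the origin (TCP) lies between the finger pads; the fingertips stand 14 mm ahead of it and the grasp point (between the pads) lies 5 mm behind it; z points along the fingers, y is the line along which they close (so a half turn about z gives the same grasp; the last joint's range is limited). The gripper opens to 94 mm and grips with 3 to 60 N. Pads are 16 mm wide; open, the fingers measure 119 mm over their backs; the gripper's body (75 mm by 177 mm) begins 78 mm behind the grasp point.
Start: joints at [-0.067, 0.3, 1.521, -0, 1.321, -0.067], TCP at [0.55, -0, 0.219] pointing down, gripper open.
Joint ranges: [-3.03, 3.03], [-0.79, 2.21], [0.23, 2.52], [-1.04, 4.18], [0, 3.07], [-2.55, 2.55]. Speed limits (rad/s): [2.22, 2.22, 2.57, 3.14, 3.14, 3.14].

INTERFACE

Orientations are given as a rotation vector (axis times angle).
In Python, from rig import sensors, grab_frame, manip gives the robot as it stands. The module is installed in compiled form; this text tells all that it offers.
- The arm moves only by the tool arm_command, never from a script. Its argument "commands" is a list of rows, each a list of 7 numbers: the shift along the tool's x, y, z in m, then the turn, a rotation vector about the tool's x, y, z in rad, then the finger opening in m, from 0 to 0.094. In form: [[x, y, z, rx, ry, rz, hand], ...]. A call has 1 to 20 rows; each row is the pose to reach, as a shift and turn from the pose commanded when the call began, along the tool's axes at that moment; what a row does not reach only later rows make up. A row lasts 1/8 s, in which the tool goes at most 62.5 mm and 10.7 degrees, less where a joint would pass 70% of its speed; a pose out of reach is approached as far as the arm can. A call with a gripper value outside its range is refused whole. The fingers move at their own pace and stop on an object; "force" is the grip in N (left out, the last holds). Time passes only in rows, so rows that repeat a pose let the fingers close. It gives the time, the measured TCP pose, the force, the opening and the grip force at its end, in the units of the state.
- sensors.get_state(): the state, without advancing time (a new reading comes with each control period).
- grab_frame(name): name is "scene" or "side" or "wrist"; returns a dict with "img" (480x640x3 uint8, blue, green, red), "range_z" (480x640 float32, m along the optical axis (not along the pixel's ray), 0 where there is no reading), "K" (3x3 intrinsics, pixels), "camera_from_world" (4x4, takes a point from world to camera coordinates); the wrist camera has in their place "mount" (4x4, takes a point from camera to tool coordinates, whose origin is the TCP and whose axes are the flange's). Camera axes: x right, y up, looking along -z (the intrinsics and any distortion apply to the point x, -y, -z); pixel columns grow to the right and rows downward; lengths in m; the calibration is good to about 2 mm. A picture is of the moment at which its call begins: read the wrist's pose just before it.
- manip.finish_job(): hands the job in; it is judged then, once.
The state is a dict: "time_s": time; "joint_pos": joint angles; "qvel": joint speeds; "effort": joint torques, N m; "eef_pos": TCP position; "tcp_rot": TCP orientation; "contact_force": force on the tool from outside, world axes, zero at the start; "torque": the same for the moment, N m; "width": finger opening in m; "finger_force": force on a finger pad.
Only numpy, scipy, OpenCV 4.12 (cv2) and the standard library are available. Lean on these libraries where they do the work, as an engineer would, in place of code of your own. Each camera call takes 0.05 s, during which the arm holds its last target. There are 200 camera calls.

TASK

Set up the wear photo for the customer: take the new sprocket (all black) out of the rack and hang it on the sloping hanger pin of the inspection stand, boss side towards the camera, and let go of it; then take the worn sprocket (bright teeth) and hold it up in the air for the camera, its centre on the lens axis 200 mm in front of the lens, boss side facing the lens squarely, touching nothing but the gripper. Finish while still holding it there, steady, so that the picture can be taken. Drop neither sprocket, do not bump the camera and leave the other things on the bench where they are.

Things in the scene. Friction and masses are not known exactly. Their poses are not given: they have to be found in the camera images.
- new_sprocket: New chain sprocket, all matte black, 88 mm across the teeth, plate 8 mm thick, bore 22 mm, 0.3 kg; on one side only a bright steel boss, 34 mm across, 6 mm proud, bored through. Origin on its axis at mid-plate; x is its axis, out of the boss side. It starts on edge in a rack slot, z up; the rim's top is 44 mm above the origin, the outer 27 mm of the plate flat on both sides.
- new_sprocket_front (a point): Point in the air on the new sprocket's axis, 50 mm from its origin on the boss side.
- worn_sprocket: Worn chain sprocket: same size, shape, mass and axes as the new one, also matte black, but its teeth are bright bare metal, thin and hooked. It starts on edge in the other slot of the rack (which slot holds which varies). Both stand with the boss towards the rack's +x.
- worn_sprocket_front (a point): Point in the air on the worn sprocket's axis, 50 mm from its origin on the boss side.
- rack: Fixed blue plastic rack, base 190 x 110 mm; two notched rails 36 mm high along its x hold the sprockets on edge in two slots (at x = +40 and -40 mm, 11 mm wide, 15 mm deep). Origin at the centre of its underside. A sprocket in it has its centre 54 mm above the bench and is lifted straight up; 30 mm of lift clears the rack.
- stand: Fixed inspection stand: dark base plate 8 mm thick with white centre lines, camera on a column at the far end, a 20 mm square aluminium post with the hanger pin near the robot. Origin on the bench under the viewing spot; x towards the camera, z up. Plate x -75 to 305, y -70 to 170 mm; post at x = -46, y = 110 mm, 164 mm high.
- hanger_pin: Steel pin, 10 mm in diameter, 60 mm long, on top of the stand's post, sloping up at 20 degrees towards the camera's end, parallel to the lens axis. Origin on its axis at the root; x along the pin to the free tip at 60 mm, y to the stand's left, z square to it, upwards. A sprocket hung by its bore may sit anywhere along it, its centre 6 mm below the pin's axis.
- inspection_camera: Camera on the stand's column: black lens 38 mm across, white ring light 68 mm across, grey housing behind. Origin at the centre of the lens front, 238 mm above the bench; x points back into the camera: it looks along its -x, towards the robot's side and 20 degrees below level. y sideways, z upwards, square to the lens axis.
- view_spot (a point): Point in the air on the lens axis, 200 mm in front of the lens, 170 mm above the bench: where the worn sprocket's centre belongs. The hung sprocket is 110 mm beside it, to the stand's left (+y).
- parts_magnet: Red plastic magnetic parts dish, 116 mm across, 32 mm high, loose. Origin at the centre of its underside. To be left alone.
- spring_compressor: Steel clutch spring compressor, 45 x 170 mm, 205 mm high, loose. Origin at the centre of its underside. To be left alone.
- wrench: Wrench, 170 mm long, lying on the bench along its x, loose. To be left alone.
- degreaser: Degreaser can, 64 mm across, 190 mm high, loose, standing. Origin at the centre of its underside. To be left alone.
Things that resemble listed ones, but are neither listed nor needed, are in the scene too. Several things look just like the rack: the one meant starts nearest to the robot's base.

How it is judged:
On the way:
1. the new sprocket hangs by its bore on the hanger pin, boss side towards the camera, let go and at rest (x of new_sprocket in the frame of hanger_pin between 0.002 and 0.054 m and y of new_sprocket in the frame of hanger_pin between -0.008 and 0.008 m and z of new_sprocket in the frame of hanger_pin between -0.012 and 0.002 m and x of new_sprocket_front in the frame of hanger_pin above 0.032 m and contact force between new_sprocket and stand above 0.8 N and contact force between new_sprocket and the arm below 0.1 N and contact force between new_sprocket and the fingers below 0.1 N and linear speed of new_sprocket below 0.03 m/s), for 0.3 s.
At the end, for the whole second after the job is handed in: The new sprocket hangs on the pin by its bore, boss to the camera, let go, at rest. The worn one is held still by the fingers alone, touching nothing else, centre within 15 mm of the point 200 mm before the lens, axis within 10 degrees of the lens axis, boss to the lens (all of step 1 and contact force between worn_sprocket and stand below 0.1 N and contact force between worn_sprocket and rack below 0.1 N and contact force between worn_sprocket and new_sprocket below 0.1 N and contact force between worn_sprocket and parts_magnet below 0.1 N and contact force between worn_sprocket and spring_compressor below 0.1 N and contact force between worn_sprocket and wrench below 0.1 N and contact force between worn_sprocket and degreaser below 0.1 N and distance between worn_sprocket and view_spot below 0.015 m and angle between the x axis of worn_sprocket and the x axis of inspection_camera, either way round below 0.17 rad and x of worn_sprocket_front in the frame of inspection_camera above -0.185 m and contact force between worn_sprocket and the fingers above 2 N and linear speed of worn_sprocket below 0.02 m/s and angular speed of worn_sprocket below 0.2 rad/s); the arm keeps its last pose, push and grip.
It fails at once if the parts dish, spring compressor, wrench or degreaser can is shifted by more than 20 mm (distance of any of parts_magnet, spring_compressor, wrench, degreaser from where it was at the start of the episode above 0.02 m).
It fails at once if the camera is bumped (more than 3 N) (contact force between inspection_camera and anything else above 3 N).
It fails at once if a sprocket is dropped (its centre comes lower than 35 mm above the bench) (height (world z) of any of new_sprocket, worn_sprocket below 0.035 m).
It also fails if it takes over 58 s, if anything falls off the work surface, if the arm or the gripper's body presses on something with over 40 N, if the wrist force passes 120 N, or if a joint passes its speed limit or range.

## Working session

There is one attempt and no reset: what is moved stays moved. The work goes in short steps, Python scripts to look and compute and a tool call to move; the robot and the scene stay as the last step left them, time stands still between calls to the robot, and variables do not carry over. Pictures are saved under pics/ and viewed, at most 10 in all, crops included, and the job is handed in when it is done.

Besides the shell and the picture viewer there is one more tool, called after "Emit:" as name(argument=value, ...), one argument or row to a line, values as JSON. arm_command: Moves the arm, as the interface text tells. Its arguments: {"type":"object","properties":{"commands":{"type":"array"},"force":{"type":"number"}},"required":["commands"]}

```bash
mkdir -p pics
python3 - <<'E'
from rig import sensors, grab_frame, manip
import cv2,numpy as np,pickle
s=sensors.get_state();print(s)
fs={}
for n in ("scene","side","wrist"):
    f=grab_frame(n);fs[n]=f;cv2.imwrite(f"pics/{n}0.png",f["img"])
    print(n,f["K"].tolist(),np.round(f.get("camera_from_world",f.get("mount")),4).tolist(),(f["range_z"]>0).mean(),f.keys())
pickle.dump((s,fs),open("f0.pkl","wb"))
E
```

```text
{'time_s': 0.0, 'joint_pos': array([-6.65970507e-02,  3.00485802e-01,  1.52158212e+00,  1.71295673e-05,
        1.32069455e+00, -6.65807870e-02]), 'qvel': array([-6.54548245e-04,  2.05319975e-03,  1.70399870e-03, -6.07252666e-04,
        1.54887597e-05,  8.51765645e-04]), 'effort': array([-1.53750298e-03, -5.31805658e+01, -3.52735734e+01,  7.07558286e-02,
        2.43994006e-02, -4.79655944e-05]), 'eef_pos': array([5.49754248e-01, 1.93480784e-05, 2.18877816e-01]), 'tcp_rot': array([-2.22083383e+00, -2.22078827e+00,  1.19004679e-03]), 'contact_force': array([ 0.6292092 , -0.58707864,  0.42920759]), 'torque': array([ 0.00701467,  0.00382727, -0.02539724]), 'finger_force': 0.0, 'width': 0.0942105452442334}
scene [[480.2325464194618, 0.0, 320.8712994219987], [0.0, 480.2325464194618, 243.01338754437202], [0.0, 0.0, 1.0]] [[0.7897, 0.6135, 0.003, -0.3716], [-0.3616, 0.4616, 0.8101, 0.0507], [0.4956, -0.6408, 0.5863, -1.6286], [0.0, 0.0, 0.0, 1.0]] 0.995859375 dict_keys(['img', 'range_z', 'K', 'camera_from_world'])
side [[571.5922941025106, 0.0, 325.1455638523009], [0.0, 571.5922941025106, 238.33304885903434], [0.0, 0.0, 1.0]] [[-0.9563, -0.292, 0.0152, 0.4852], [0.2145, -0.6652, 0.7152, -0.2349], [-0.1987, 0.6872, 0.6987, -1.4396], [0.0, 0.0, 0.0, 1.0]] 0.99578125 dict_keys(['img', 'range_z', 'K', 'camera_from_world'])
wrist [[385.12300450785494, 0.0, 312.6814813222253], [0.0, 385.12300450785494, 240.18195561593527], [0.0, 0.0, 1.0]] [[-0.0001, 0.9665, 0.2567, 0.0747], [1.0, 0.0002, -0.0002, -0.0001], [-0.0002, 0.2567, -0.9665, -0.1659], [0.0, 0.0, 0.0, 1.0]] 0.996142578125 dict_keys(['img', 'range_z', 'K', 'mount'])
```

View pics/scene0.png

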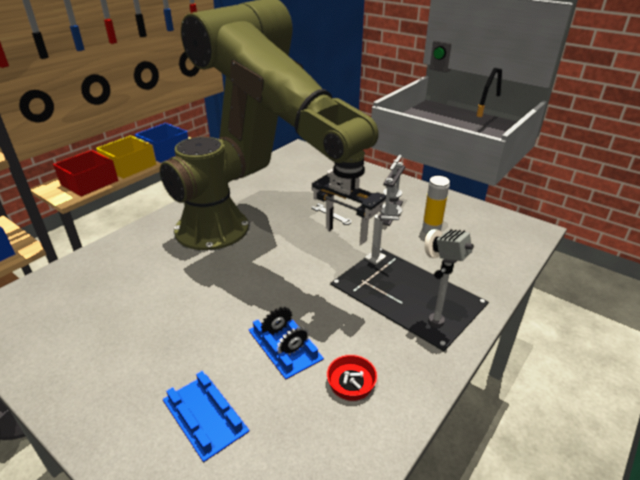

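View pics/side0.png

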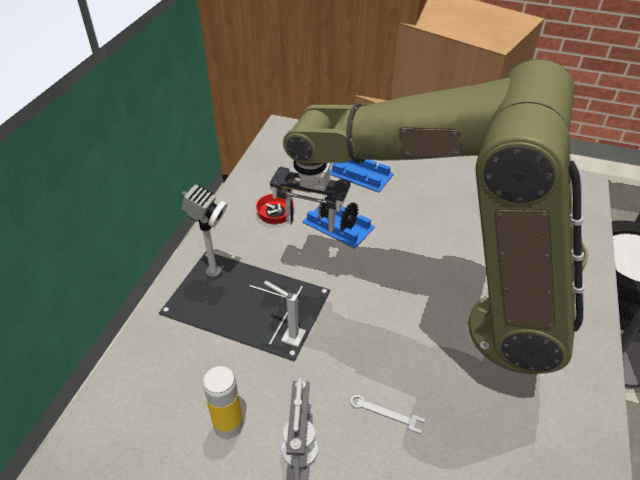

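The scene view shows the rack with both sprockets at about (285,340), an empty lookalike at (205,415), the dish at (352,378), and the stand plate at (410,295) with the lens ring at (432,243) and the post at (377,240). The side view shows the pin at (277,290).

```bash
cat > h.py <<'E'
import numpy as np,cv2
from scipy.spatial.transform import Rotation as R
def cfw(f,s=None):
    if "camera_from_world" in f: return f["camera_from_world"]
    T=np.eye(4);T[:3,:3]=R.from_rotvec(s["tcp_rot"]).as_matrix();T[:3,3]=s["eef_pos"]
    return np.linalg.inv(T@f["mount"])
def cloud(f,s=None):
    K=f["K"];z=f["range_z"];v,u=np.mgrid[0:480,0:640]
    p=np.stack([(u-K[0,2])/K[0,0]*z,-(v-K[1,2])/K[1,1]*z,-z],-1)
    C=np.linalg.inv(cfw(f,s));return p@C[:3,:3].T+C[:3,3]
E
python3 - <<'E'
import pickle;from h import *
s,fs=pickle.load(open("f0.pkl","rb"))
np.set_printoptions(precision=4,suppress=True)
for n in ("scene","side"):
    f=fs[n];P=cloud(f);ok=f["range_z"]>0
    hsv=cv2.cvtColor(f["img"],cv2.COLOR_BGR2HSV);H,S,V=cv2.split(hsv)
    print(n)
    tab=ok&(P[...,0]>.1)&(P[...,0]<1.2)&(abs(P[...,1])<.8)&(P[...,2]>-.02)
    m=(tab&(H>100)&(H<125)&(S>130)&(P[...,2]<.06)).astype(np.uint8)
    k,L,st,c=cv2.connectedComponentsWithStats(m)
    for i in range(1,k):
        if st[i,4]>150:
            q=P[L==i];print(" blue",st[i],cv2.minAreaRect(q[:,:2].astype(np.float32)),np.percentile(q[:,2],[2,50,98]))
    m=(tab&((H<8)|(H>172))&(S>150)&(P[...,2]<.06));q=P[m]
    if len(q): print(" red",cv2.minAreaRect(q[:,:2].astype(np.float32)))
    m=(tab&(V<70)&(P[...,2]<.02)&(P[...,2]>.002)&(P[...,1]>-.1)).astype(np.uint8)
    k,L,st,c=cv2.connectedComponentsWithStats(cv2.erode(m,np.ones((3,3))))
    i=1+st[1:,4].argmax();q=P[L==i];r=cv2.minAreaRect(q[:,:2].astype(np.float32))
    print(" plate",st[i],r,np.median(q[:,2]));print(cv2.boxPoints(r))
    # objects above bench hist: ring (white) and post
    m=(tab&(V>190)&(S<40)&(P[...,2]>.17)&(P[...,2]<.3)).astype(np.uint8)
    k,L,st,c=cv2.connectedComponentsWithStats(m)
    for i in range(1,k):
        if st[i,4]>8: q=P[L==i];print(" white",st[i],np.median(q,0),q.min(0),q.max(0))
    m=(tab&(V<70)&(P[...,2]>.06)&(P[...,2]<.105)).astype(np.uint8)
    k,L,st,c=cv2.connectedComponentsWithStats(m)
    for i in range(1,k):
        if st[i,4]>30: q=P[L==i];print(" dark",st[i],np.median(q,0),q.min(0),q.max(0))
f=fs["scene"];cv2.imwrite("pics/a.png",np.hstack([cv2.resize(f["img"][290:390,230:330],(400,400),interpolation=2),cv2.resize(fs["side"]["img"][180:280,290:390],(400,400),interpolation=2)]))
E
```

```text
scene
 blue [ 249  319   74   60 1760] ((0.5334658026695251, -0.2324504554271698), (0.119788259267807, 0.2108919471502304), 71.83878326416016) [0.0025 0.0102 0.0379]
 blue [ 163  371   86   90 3946] ((0.5298758745193481, -0.49551451206207275), (0.11163250356912613, 0.21168425679206848), 77.4356460571289) [0.0031 0.0078 0.0364]
 red ((0.7409946322441101, -0.22405268251895905), (0.1330995261669159, 0.11557133495807648), 68.76925659179688)
 plate [ 351  259  132   91 3998] ((0.7232494354248047, 0.11375906318426132), (0.23093320429325104, 0.3028016984462738), 84.94607543945312) 0.005861889233365447
[[ 0.5623  0.0121]
 [ 0.8639 -0.0146]
 [ 0.8842  0.2154]
 [ 0.5826  0.2421]]
 white [395 156   6   6  16] [0.4192 0.4865 0.1993] [0.4111 0.4523 0.1973] [0.4299 0.5066 0.2053]
 white [391 163   5   6  14] [0.4328 0.4292 0.2005] [0.4246 0.4094 0.1977] [0.4394 0.4511 0.2016]
 white [430 177  19   9 123] [0.5915 0.4515 0.1873] [0.5612 0.4252 0.1834] [0.6187 0.4806 0.1918]
 white [426 230  10  12  59] [0.7537 0.0529 0.268 ] [0.7462 0.0357 0.2577] [0.7596 0.0774 0.2729]
 white [459 233   8   7  14] 
[... 1049 characters left out ...]
white [210 201  17  21 115] [0.755  0.0787 0.2664] [0.7449 0.0404 0.2439] [0.7733 0.1    0.2764]
 white [265 281  22  13  57] [0.5712 0.1897 0.1791] [0.5445 0.1857 0.17  ] [0.5947 0.1957 0.1887]
 white [204 366  30  28 611] [0.5896 0.4527 0.1893] [0.5601 0.4222 0.1783] [0.6195 0.4807 0.1944]
 white [294 378  10  27 111] [0.4294 0.4391 0.2026] [0.417  0.3984 0.1704] [0.4394 0.4661 0.2097]
 white [294 406   5  24  84] [0.4162 0.4903 0.2019] [0.4084 0.4673 0.1965] [0.4236 0.5132 0.2072]
 dark [319 203   7   9  33] [ 0.5864 -0.2286  0.0698] [ 0.5815 -0.2448  0.0604] [ 0.5948 -0.2167  0.0858]
 dark [341 203  16  20 153] [ 0.5061 -0.2231  0.0787] [ 0.4926 -0.2634  0.06  ] [ 0.5196 -0.1877  0.1007]
```

View pics/a.png

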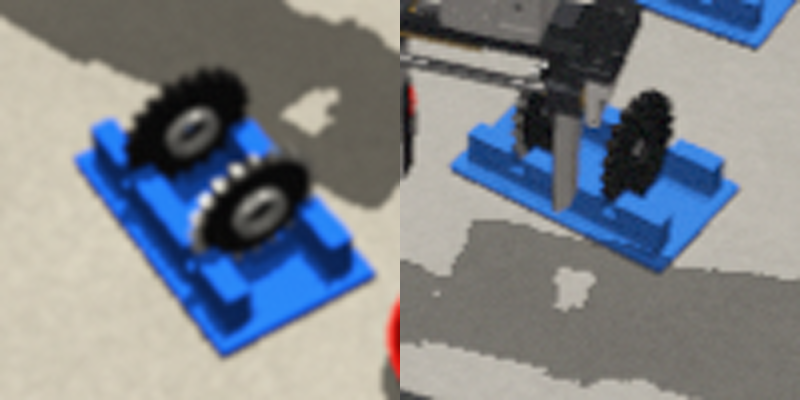

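View pics/wrist0.png

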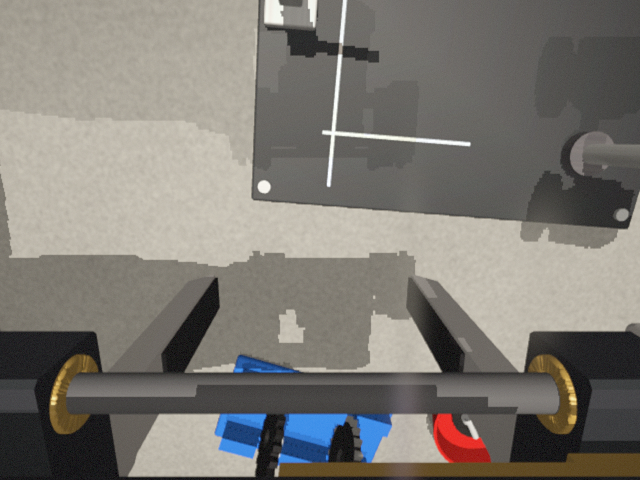

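Nearest rack: the far slot (about x 0.59) holds the bright-toothed worn sprocket, and the near slot (about x 0.51) holds the new one. Both bosses face world +x. The wrist view shows the stand's line crossing at about (333,132), with the x line running to (470,144).

```bash
cat >> h.py <<'E'
def onplane(f,s,uv,z):
    C=np.linalg.inv(cfw(f,s));K=f["K"];uv=np.atleast_2d(uv).astype(float)
    d=np.stack([(uv[:,0]-K[0,2])/K[0,0],-(uv[:,1]-K[1,2])/K[1,1],-np.ones(len(uv))],-1)@C[:3,:3].T
    return C[:3,3]+d*((z-C[2,3])/d[:,2])[:,None]
def proj(f,s,X):
    c=np.atleast_2d(X)@cfw(f,s)[:3,:3].T+cfw(f,s)[:3,3];K=f["K"]
    return np.stack([K[0,0]*c[:,0]/-c[:,2]+K[0,2],-K[1,1]*c[:,1]/-c[:,2]+K[1,2]],-1)
E
python3 - <<'E'
import pickle;from h import *
np.set_printoptions(precision=4,suppress=True)
s,fs=pickle.load(open("f0.pkl","rb"));f=fs["wrist"]
g=cv2.cvtColor(f["img"],cv2.COLOR_BGR2GRAY)
v,u=np.nonzero(g>190);P=onplane(f,s,np.c_[u,v],.008)
a=P[(v>118)&(v<155)&(u>345)&(u<475)]; b=P[(v>40)&(v<190)&(u>322)&(u<347)&((v<125)|(v>142))]
def fit(q): 
    l=cv2.fitLine(q[:,:2].astype(np.float32),cv2.DIST_HUBER,0,.01,.01).ravel();return l[:2],l[2:]
(d1,p1),(d2,p2)=fit(a),fit(b)
t=np.linalg.solve(np.c_[d1,-d2],p2-p1);O=p1+d1*t[0];d1*=np.sign(d1[0])
yaw=np.arctan2(d1[1],d1[0]);print("O",O,"yaw",np.degrees(yaw),"y line",d2,"x extent",((a[:,:2]-O)@d1).max())
Rz=R.from_euler('z',yaw).as_matrix();O3=np.r_[O,0]
print("corner px",proj(f,s,O3+Rz@[-.075,-.07,.008]),"expected ~253,198")
for nm,p in dict(view=[0,0,.17],lens=[.188,0,.238],post=[-.046,.11,.164],hung=[0,.11,.17]).items(): print(nm,O3+Rz@p,[proj(fs[k],s,O3+Rz@p)[0].round() for k in("scene","side")])
# pin in side and scene cloud, stand frame
for n in("side","scene"):
    P=(cloud(fs[n])-O3)@Rz; m=(fs[n]["range_z"]>0)&(abs(P[...,1]-.11)<.02)&(P[...,2]>.13)&(P[...,2]<.2)&(P[...,0]>-.07)&(P[...,0]<.05)
    q=P[m];print(n,len(q))
    for x in np.arange(-.06,.04,.01):
        w=q[abs(q[:,0]-x)<.005]
        if len(w)>2:print(x.round(3),len(w),w[:,1].min(),w[:,1].max(),w[:,2].min(),w[:,2].max())
E
```

```text
O [0.5684 0.0796] yaw -4.497098 y line [0.0778 0.997 ] x extent 0.12998532157056988
corner px [[250.4202 199.9882]] expected ~253,198
view [0.5684 0.0796 0.17  ] [array([368., 236.]), array([292., 257.])]
lens [0.7558 0.0648 0.238 ] [array([431., 243.]), array([220., 216.])]
post [0.5312 0.1928 0.164 ] [array([378., 215.]), array([291., 296.])]
hung [0.577  0.1892 0.17  ] [array([392., 219.]), array([273., 289.])]
side 278
-0.06 39 0.10063687052722775 0.12199937448082326 0.13036650514571127 0.16812905554564053
-0.05 70 0.10150274746171507 0.12249911470120307 0.13002720140947768 0.17024861692072538
-0.04 57 0.10335384980378338 0.12049368501493612 0.1332790987335293 0.1735313347988429
-0.03 22 0.10212541193036737 0.11511123941021119 0.16424831988264657 0.17289427048828268
-0.02 20 0.10465301257392182 0.1157176561053786 0.16584565585428782 0.1820649703423948
-0.01 21 0.1033967034205866 0.1157016468664682 0.1689995136428444 0.18233620595015967
0.0 20 0.10715384037906184 0.11533979413881998 0.17110374789152985 0.18655433794831924
0.01 21 0.10413641144484513 0.11438166504566556 0.17917378219784855 0.1874697502261913
0.02 8 0.10712887596057452 0.11745641758960301 0.17929924529876776 0.18869836860562134
scene 161
-0.05 29 0.0951354660805519 0.11176464420916063 0.1303514275402732 0.16627988143443498
-0.04 54 0.09478117623819912 0.11850062614300051 0.13021012481816965 0.16910032117101872
-0.03 25 0.09451518825553322 0.11276654296580436 0.13120781735622658 0.16929688495740017
-0.02 8 0.10022362001292398 0.10950985749888327 0.16518814869393209 0.17173086079437674
-0.01 11 0.10014881993668936 0.11073542019179541 0.16924111105438935 0.17719979596213312
0.0 12 0.10332753901157156 0.10973075075212374 0.1679806892092394 0.18008461721071914
0.01 12 0.10041889542529935 0.11138071890344602 0.17262356723690944 0.18413038677348328
0.02 10 0.10271201227345483 0.1115467558894775 0.17761959968777555 0.18637547565589277
```

Emit:
arm_command(
  commands=[
    [-0.06,0,0,0,0,0.1,0.094],
    [-0.12,-0.003,0,0,0,0.2,0.094],
    [-0.18,-0.005,0,0,0,0.22,0.094],
    [-0.235,-0.005,0,0,0,0.22,0.094],
    [-0.235,-0.005,0,0,0,0.22,0.094],
    [-0.235,-0.005,0,0,0,0.22,0.094],
  ],
)

```text
time_s: 0.9
eef_pos: [0.5449, -0.2346, 0.2191]
tcp_rot: [-2.451, -1.964, 0.0]
contact_force: [0.7, -0.6, -0.3]
width: 0.0942
finger_force: 0.0
```

Run:
```python
from rig import sensors, grab_frame
import pickle;from h import *
np.set_printoptions(precision=4,suppress=True)
s=sensors.get_state();f=grab_frame("wrist");pickle.dump((s,f),open("f1.pkl","wb"));cv2.imwrite("pics/w1.png",f["img"])
print(s["time_s"],s["eef_pos"],s["tcp_rot"])
P=cloud(f,s);H,S,V=cv2.split(cv2.cvtColor(f["img"],cv2.COLOR_BGR2HSV))
m=((f["range_z"]>0)&(P[...,2]>.06)&(P[...,2]<.105)&(P[...,0]>.42)&(P[...,0]<.68)&(P[...,1]<-.15)&(P[...,1]>-.32)).astype(np.uint8)
k,L,st,c=cv2.connectedComponentsWithStats(m)
for i in range(1,k):
    if st[i,4]>200:
        q=P[L==i];print(st[i],np.median(q,0),q.min(0),q.max(0),np.median(V[L==i]))
        print(cv2.minAreaRect(q[:,:2].astype(np.float32)))
```

```text
0.9 [ 0.5449 -0.2346  0.2191] [-2.4514 -1.9636  0.0002]
[ 260  181   20   97 1207] [ 0.5123 -0.2234  0.0882] [ 0.4911 -0.2671  0.0602] [ 0.5225 -0.1866  0.0992] 57.0
((0.5098229646682739, -0.22788316011428833), (0.0828251913189888, 0.013668929226696491), 72.76107788085938)
[ 349  192   26   94 1562] [ 0.5834 -0.2485  0.0826] [ 0.5665 -0.2926  0.06  ] [ 0.5983 -0.2125  0.0995] 74.0
((0.5830593109130859, -0.2527150809764862), (0.08321791142225266, 0.011413107626140118), 72.25382995605469)
```

View pics/w1.png

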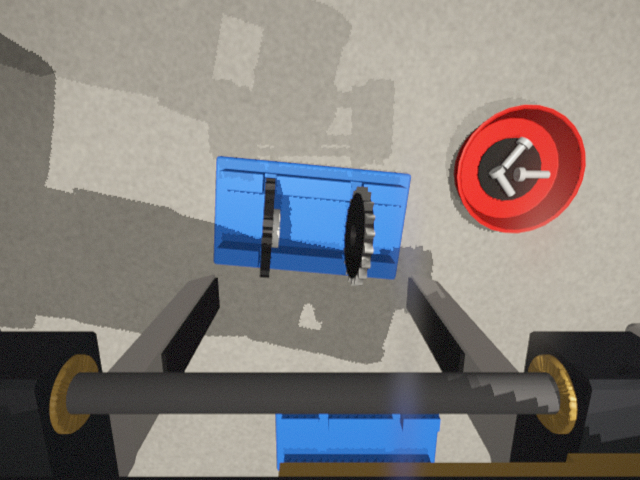

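Run:
```python
import pickle;from h import *
np.set_printoptions(precision=4,suppress=True)
s,f=pickle.load(open("f1.pkl","rb"));P=cloud(f,s)
Rt=R.from_rotvec(s["tcp_rot"]).as_matrix()
ok=(f["range_z"]>0)&(P[...,2]>.074)&(P[...,2]<.105)&(P[...,1]<-.15)&(P[...,1]>-.32)
for nm,lo,hi in(("new",.48,.54),("worn",.555,.61)):
    q=P[ok&(P[...,0]>lo)&(P[...,0]<hi)]
    r=cv2.minAreaRect(q[:,:2].astype(np.float32));print(nm,len(q),r,q[:,2].max())
    for a,b in((.074,.082),(.082,.09),(.09,.1)):
        w=q[(q[:,2]>a)&(q[:,2]<b)];print("  ",cv2.minAreaRect(w[:,:2].astype(np.float32)))
    d=np.r_[r[0],.089]-s["eef_pos"];print(" tool shift",Rt.T@d)
```

```text
new 884 ((0.5085936784744263, -0.22812068462371826), (0.0729307234287262, 0.009302623569965363), 72.55755615234375) 0.09916744428817331
   ((0.5079831480979919, -0.22792884707450867), (0.0729307234287262, 0.008022690191864967), 72.55755615234375)
   ((0.5083234310150146, -0.22830069065093994), (0.0683915764093399, 0.008462897501885891), 72.51821899414062)
   ((0.5090862512588501, -0.22788526117801666), (0.053107816725969315, 0.008533774875104427), 72.2628173828125)
 tool shift [-0.0017 -0.0368  0.1302]
worn 1149 ((0.5834780931472778, -0.25344663858413696), (0.07153651863336563, 0.010141870006918907), 72.16111755371094) 0.09954777431041201
   ((0.5830106139183044, -0.25329622626304626), (0.07153651863336563, 0.00915976520627737), 72.16111755371094)
   ((0.5850234031677246, -0.25001317262649536), (0.06266361474990845, 0.009249371476471424), 71.84260559082031)
   ((0.5845363736152649, -0.2529812455177307), (0.05117097496986389, 0.008193731307983398), 71.47502136230469)
 tool shift [-0.0101  0.0418  0.1301]
```

Emit:
arm_command(
  commands=[
    [-0.002,-0.0365,0.03,0,0,0.09,0.05],
    [-0.002,-0.0365,0.07,0,0,0.09,0.05],
    [-0.002,-0.0365,0.1,0,0,0.09,0.05],
    [-0.002,-0.0365,0.12,0,0,0.09,0.05],
    [-0.002,-0.0365,0.13,0,0,0.09,0.05],
    [-0.002,-0.0365,0.13,0,0,0.09,0.05],
    [-0.002,-0.0365,0.13,0,0,0.09,0.0],
    [-0.002,-0.0365,0.13,0,0,0.09,0.0],
    [-0.002,-0.0365,0.13,0,0,0.09,0.0],
    [-0.002,-0.0365,0.13,0,0,0.09,0.0],
  ],
  force=40,
)

```text
time_s: 2.2
eef_pos: [0.509, -0.2291, 0.0896]
tcp_rot: [2.538, 1.852, 0.0]
contact_force: [0.4, 0.3, 0.2]
width: 0.0133
finger_force: 0.0
```

Emit:
arm_command(
  commands=[
    [0,0,0,0,0,0,0],
    [0,0,0,0,0,0,0],
    [0,0,-0.02,0,0,0,0],
    [0,0,-0.05,0,0,0,0],
    [0,0,-0.1,0,0,0,0],
    [0,0,-0.15,0,0,0,0],
    [0,0,-0.2,0,0,0,0],
    [0,0,-0.21,0,0,0,0],
    [0,0,-0.21,0,0,0,0],
  ],
)

```text
time_s: 3.32
eef_pos: [0.5088, -0.2289, 0.2983]
tcp_rot: [-2.537, -1.851, 0.001]
contact_force: [0.6, 0.3, -2.7]
width: 0.0076
finger_force: 39.9
```

```bash
cat >> h.py <<'E'
O3=np.array([.5684,.0796,0]);Rz=R.from_euler('z',-4.5,degrees=True).as_matrix()
D=Rz@R.from_euler('y',-20,degrees=True).as_matrix()  # lens/pin frame: x along pin, z square up
Rgoal=np.c_[D[:,1],D[:,0],-D[:,2]]
def goal(s,c,up):
    "row to put sprocket centre (TCP up metres above it) at world c, tilted"
    Rt=R.from_rotvec(s["tcp_rot"]).as_matrix();t=c+D[:,2]*up
    return np.r_[Rt.T@(t-s["eef_pos"]),R.from_matrix(Rt.T@Rgoal).as_rotvec()]
E
python3 - <<'E'
from rig import sensors
from h import *
np.set_printoptions(precision=4,suppress=True)
s=sensors.get_state();print(s["width"],s["finger_force"],s["eef_pos"],s["tcp_rot"])
print(np.linalg.det(Rgoal))
A=O3+Rz@[0,.109,.176] # on pin axis, 37mm from root approx
up=.0355
for nm,c in(("over",A+D[:,0]*.06+[0,0,.09]),("pre",A+D[:,0]*.06-D[:,2]*.003)):
    print(nm,goal(s,c,up),"tcp",c+D[:,2]*up)
E
```

```text
0.007605099178829093 39.92301017045975 [ 0.5088 -0.2289  0.2983] [-2.537  -1.8513  0.0007]
0.9999999999999996
over [ 0.4282 -0.0193 -0.0215 -0.3486  0.0401 -0.2292] tcp [0.6211 0.1848 0.3199]
pre [ 0.4285 -0.0182  0.0714 -0.3486  0.0401 -0.2292] tcp [0.6221 0.1847 0.2271]
```

Emit:
arm_command(
  commands=[
    [0.05,-0.02,-0.01,-0.04,0.005,-0.03,0],
    [0.1,-0.04,-0.02,-0.09,0.01,-0.06,0],
    [0.15,-0.05,-0.0215,-0.13,0.015,-0.09,0],
    [0.2,-0.06,-0.0215,-0.18,0.02,-0.12,0],
    [0.25,-0.06,-0.0215,-0.22,0.025,-0.15,0],
    [0.3,-0.06,-0.0215,-0.26,0.03,-0.18,0],
    [0.35,-0.05,-0.0215,-0.3,0.035,-0.2,0],
    [0.4,-0.035,-0.0215,-0.3486,0.04,-0.229,0],
    [0.4282,-0.0193,-0.0215,-0.3486,0.0401,-0.2292,0],
    [0.4282,-0.0193,-0.0215,-0.3486,0.0401,-0.2292,0],
    [0.4282,-0.0193,-0.0215,-0.3486,0.0401,-0.2292,0],
  ],
)

```text
time_s: 4.7
eef_pos: [0.6207, 0.1843, 0.3189]
tcp_rot: [2.105, 1.946, 0.339]
contact_force: [-0.1, -0.4, -3.2]
width: 0.008
finger_force: 40.0
```

```bash
cat > look.py <<'E'
from rig import sensors, grab_frame
import pickle,sys;from h import *
np.set_printoptions(precision=4,suppress=True)
s=sensors.get_state();fs={n:grab_frame(n) for n in("scene","side")};pickle.dump((s,fs),open(sys.argv[1]+".pkl","wb"))
u,v=map(int,sys.argv[2:4]);a,b=map(int,sys.argv[4:6])
cv2.imwrite(f"pics/{sys.argv[1]}.png",np.hstack([cv2.resize(fs[n]["img"][y-50:y+50,x-50:x+50],(400,400),interpolation=2) for n,x,y in(("scene",u,v),("side",a,b))]))
print(s["time_s"],s["eef_pos"],s["tcp_rot"],s["width"],s["finger_force"],s["contact_force"])
up=float(sys.argv[6])
Rt=R.from_rotvec(s["tcp_rot"]).as_matrix();c=s["eef_pos"]+Rt[:,2]*up
print("expected sprocket centre in pin frame (axis pt A)",D.T@(c-(O3+Rz@[0,.109,.176])),"axis err deg",np.degrees(np.arccos(np.clip(Rt[:,1]@D[:,0],-1,1))))
for n in fs:
    P=cloud(fs[n]);H,S,V=cv2.split(cv2.cvtColor(fs[n]["img"],cv2.COLOR_BGR2HSV))
    q=(P-c)@D
    m=(fs[n]["range_z"]>0)&(V<75)&(abs(q[...,0])<.02)&(abs(q[...,1])<.06)&(q[...,2]<.0)&(q[...,2]>-.06)
    w=q[m]
    if len(w)>20:print(n,len(w),"sprocket lower half rel. to expected: lo",np.percentile(w,1,0),"hi",np.percentile(w,99,0),"med",np.median(w,0))
E
python3 look.py o1 400 220 270 280 .0355
```

```text
4.7 [0.6207 0.1843 0.3189] [2.1045 1.9458 0.3394] 0.007972685114481024 39.95802283287048 [-0.0863 -0.4042 -3.2238]
expected sprocket centre in pin frame (axis pt A) [ 0.09   -0.0006  0.0838] axis err deg 0.11491268293886797
scene 196 sprocket lower half rel. to expected: lo [-0.0036 -0.0438 -0.0416] hi [ 0.0075  0.0408 -0.0011] med [ 0.0031 -0.0133 -0.021 ]
side 52 sprocket lower half rel. to expected: lo [-0.0053 -0.0123 -0.0297] hi [ 0.0026  0.0425 -0.0005] med [-0.0046  0.0267 -0.0121]
```

View pics/o1.png

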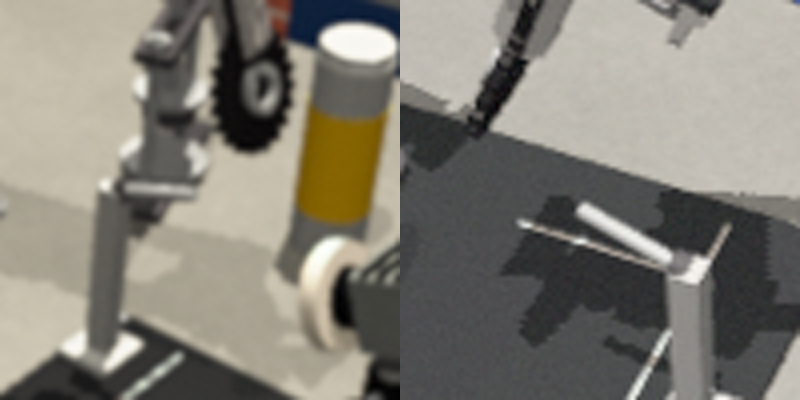

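The scene view shows the new sprocket held squarely at crop (262,90), with its boss to the camera. The side view shows the pin free, with its tip at crop (582,208).

Emit:
arm_command(
  commands=[
    [0,-0.03,0.03,0,0,0,0],
    [0,-0.03,0.06,0,0,0,0],
    [0,-0.03,0.08,0,0,0,0],
    [0,-0.03,0.087,0,0,0,0],
    [0,-0.03,0.087,0,0,0,0],
    [0,-0.045,0.087,0,0,0,0],
    [0,-0.055,0.087,0,0,0,0],
    [0,-0.065,0.087,0,0,0,0],
    [0,-0.07,0.087,0,0,0,0],
    [0,-0.07,0.087,0,0,0,0],
  ],
)

```text
time_s: 6.05
eef_pos: [0.5853, 0.1875, 0.2154]
tcp_rot: [2.103, 1.944, 0.344]
contact_force: [-0.5, 0.4, -2.7]
width: 0.0076
finger_force: 40.0
```

```bash
python3 look.py o2 400 220 270 280 .0355
```

```text
6.05 [0.5853 0.1875 0.2154] [2.1029 1.9445 0.3438] 0.007583141886636254 39.95820075273514 [-0.4591  0.4001 -2.6538]
expected sprocket centre in pin frame (axis pt A) [ 0.0214 -0.0001 -0.0013] axis err deg 0.07659145435055044
scene 174 sprocket lower half rel. to expected: lo [-0.0033 -0.0438 -0.0419] hi [ 0.0084  0.0378 -0.0004] med [ 0.0029 -0.0124 -0.02  ]
side 33 sprocket lower half rel. to expected: lo [-0.0051 -0.0154 -0.045 ] hi [ 0.0028  0.0437 -0.0005] med [-0.0048  0.0361 -0.0147]
```

View pics/o2.png

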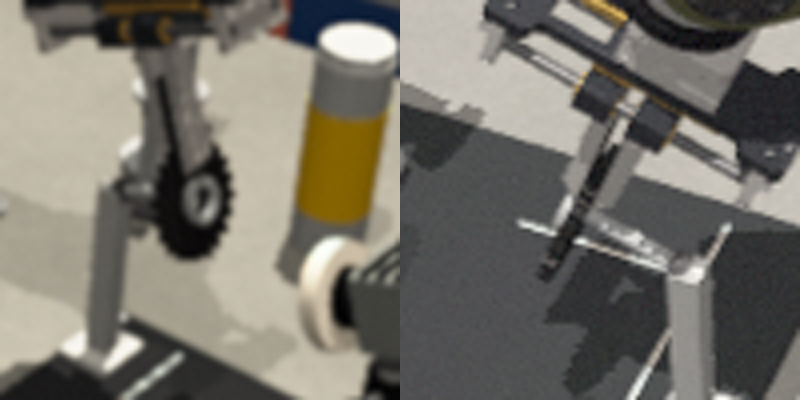

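The scene crop shows the bore (203,198) lined up with the pin tip, and there is no contact force. I'll slide on and lower.

Emit:
arm_command(
  commands=[
    [0,-0.01,0.001,0,0,0,0],
    [0,-0.02,0.001,0,0,0,0],
    [0,-0.029,0.001,0,0,0,0],
    [0,-0.029,0.001,0,0,0,0],
    [0,-0.029,0.003,0,0,0,0],
    [0,-0.029,0.004,0,0,0,0],
    [0,-0.029,0.004,0,0,0,0],
  ],
)

```text
time_s: 7.02
eef_pos: [0.5597, 0.1896, 0.2026]
tcp_rot: [2.103, 1.944, 0.345]
contact_force: [-9.9, -0.8, 8.4]
width: 0.008
finger_force: 40.0
```

```bash
python3 look.py o3 400 220 270 280 .0355
```

```text
7.025 [0.5597 0.1896 0.2026] [2.1032 1.9439 0.3445] 0.008031159719212965 39.950100257992744 [-9.9256 -0.8193  8.3894]
expected sprocket centre in pin frame (axis pt A) [-0.0071 -0.     -0.0046] axis err deg 0.09920192061492027
scene 165 sprocket lower half rel. to expected: lo [-0.005  -0.0442 -0.0426] hi [ 0.0109  0.0384 -0.0007] med [ 0.0031 -0.0158 -0.0216]
side 22 sprocket lower half rel. to expected: lo [-0.0054 -0.0044 -0.0373] hi [ 0.0019  0.0427 -0.0005] med [-0.0035  0.0374 -0.0145]
```

View pics/o3.png

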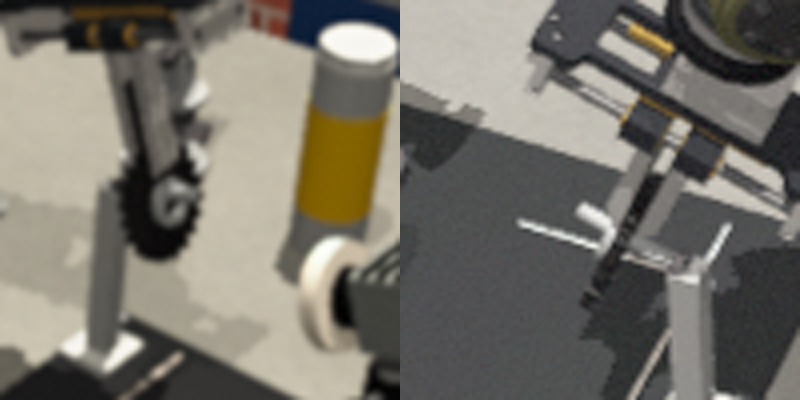

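The pin is through the bore and carries load (the force is upward). I'll open and withdraw.

Emit:
arm_command(
  commands=[
    [0,0,-0.001,0,0,0,0.04],
    [0,0,-0.001,0,0,0,0.04],
    [0,0,-0.001,0,0,0,0.04],
    [0,0,-0.001,0,0,0,0.04],
    [0,0,-0.02,0,0,0,0.04],
    [0,0,-0.06,0,0,0,0.04],
    [0,0,-0.11,0,0,0,0.04],
    [0,0,-0.11,0,0,0,0.04],
  ],
)

```text
time_s: 8.12
eef_pos: [0.5219, 0.1931, 0.3101]
tcp_rot: [2.1, 1.942, 0.354]
contact_force: [0.2, 0.8, -0.5]
width: 0.04
finger_force: 0.0
```

```bash
python3 look.py o4 400 220 270 280 .1465
python3 - <<'E'
from rig import sensors
from h import *
np.set_printoptions(precision=4,suppress=True)
s=sensors.get_state();Rt=R.from_rotvec(s["tcp_rot"]).as_matrix()
a=np.radians(-17.6);y=np.array([np.cos(a),np.sin(a),0]);z=np.array([0,0,-1.]);Rg=np.c_[np.cross(y,z),y,z]
for p in ([.5838,-.2525,.25],[.5838,-.2525,.0895]):
    print(Rt.T@(np.array(p)-s["eef_pos"]),R.from_matrix(Rt.T@Rg).as_rotvec())
E
```

```text
8.125 [0.5219 0.1931 0.3101] [2.1001 1.9417 0.3536] 0.039996257407235246 0.0 [ 0.205   0.7739 -0.4724]
expected sprocket centre in pin frame (axis pt A) [-0.0048  0.0009 -0.0015] axis err deg 0.4642537243789319
scene 175 sprocket lower half rel. to expected: lo [-0.0083 -0.0461 -0.0442] hi [ 0.008   0.0359 -0.0008] med [ 0.0006 -0.0174 -0.023 ]
side 28 sprocket lower half rel. to expected: lo [-0.0079 -0.0341 -0.0402] hi [ 0.001   0.0425 -0.0019] med [-0.0066  0.0354 -0.0157]
[-0.4388  0.0717  0.0854] [ 0.3496 -0.0403  0.2266]
[-0.4389  0.0165  0.2361] [ 0.3496 -0.0403  0.2266]
```

View pics/o4.png

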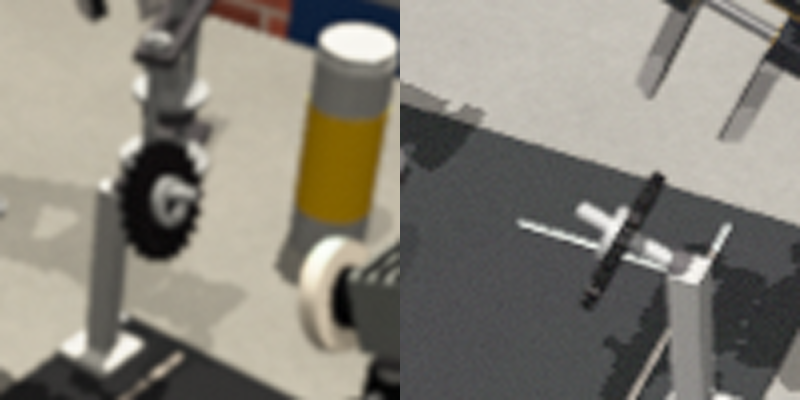

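The new sprocket hangs on the pin by itself, boss to the camera (scene crop (165,198), side crop (625,240)). Now I'll go for the worn one.

Emit:
arm_command(
  commands=[
    [-0.05,0.005,0.005,0.04,-0.005,0.03,0.05],
    [-0.1,0.012,0.015,0.09,-0.01,0.06,0.05],
    [-0.15,0.02,0.025,0.13,-0.015,0.085,0.05],
    [-0.2,0.03,0.035,0.18,-0.02,0.11,0.05],
    [-0.25,0.04,0.045,0.22,-0.025,0.14,0.05],
    [-0.3,0.05,0.055,0.26,-0.03,0.17,0.05],
    [-0.35,0.06,0.065,0.3,-0.035,0.2,0.05],
    [-0.4,0.068,0.08,0.35,-0.04,0.2266,0.05],
    [-0.4388,0.0717,0.0854,0.3496,-0.0403,0.2266,0.05],
    [-0.4388,0.0717,0.0854,0.3496,-0.0403,0.2266,0.05],
    [-0.4388,0.0717,0.0854,0.3496,-0.0403,0.2266,0.05],
  ],
)

```text
time_s: 9.6
eef_pos: [0.5838, -0.2519, 0.2487]
tcp_rot: [-2.534, -1.854, 0.003]
contact_force: [0.5, 0.5, 0.6]
width: 0.0497
finger_force: 0.0
```

Run:
```python
from rig import sensors,grab_frame
from h import *
np.set_printoptions(precision=4,suppress=True)
s=sensors.get_state();f=grab_frame("wrist");P=cloud(f,s);Rt=R.from_rotvec(s["tcp_rot"]).as_matrix()
print(s["eef_pos"],s["tcp_rot"])
cv2.imwrite("pics/w2.png",f["img"])
q=P[(f["range_z"]>0)&(P[...,2]>.074)&(P[...,2]<.105)&(P[...,1]<-.15)&(P[...,1]>-.32)&(P[...,0]>.555)&(P[...,0]<.61)]
r=cv2.minAreaRect(q[:,:2].astype(np.float32));print(len(q),r,q[:,2].max(),Rt.T@(np.r_[r[0],.0895]-s["eef_pos"]))
```

```text
[ 0.5838 -0.2519  0.2487] [-2.5341 -1.8542  0.0025]
775 ((0.5837680697441101, -0.2538963258266449), (0.07124443352222443, 0.008880218490958214), 72.22969055175781) 0.0995749207319207 [-0.0018  0.001   0.1592]
```

Emit:
arm_command(
  commands=[
    [-0.001,0.001,0.05,0,0,0,0.05],
    [-0.001,0.001,0.1,0,0,0,0.05],
    [-0.001,0.001,0.13,0,0,0,0.05],
    [-0.001,0.001,0.15,0,0,0,0.05],
    [-0.001,0.001,0.159,0,0,0,0.05],
    [-0.001,0.001,0.159,0,0,0,0.05],
    [-0.001,0.001,0.159,0,0,0,0.0],
    [-0.001,0.001,0.159,0,0,0,0.0],
    [-0.001,0.001,0.159,0,0,0,0.0],
    [-0.001,0.001,0.159,0,0,0,0.0],
    [-0.001,0.001,0.159,0,0,0,0.0],
    [-0.001,0.001,0.159,0,0,0,0.0],
    [-0.001,0.001,0.14,0,0,0,0.0],
    [-0.001,0.001,0.11,0,0,0,0.0],
    [-0.001,0.001,0.06,0,0,0,0.0],
    [-0.001,0.001,0.01,0,0,0,0.0],
    [-0.001,0.001,-0.02,0,0,0,0.0],
    [-0.001,0.001,-0.02,0,0,0,0.0],
    [-0.001,0.001,-0.02,0,0,0,0.0],
  ],
  force=40,
)

```text
time_s: 12.02
eef_pos: [0.5842, -0.2536, 0.2672]
tcp_rot: [-2.533, -1.853, 0.004]
contact_force: [0.1, -0.3, -3.6]
width: 0.0076
finger_force: 39.9
```

Run:
```python
from rig import sensors
from h import *
np.set_printoptions(precision=4,suppress=True)
s=sensors.get_state();print(s["eef_pos"],s["tcp_rot"],s["width"],s["finger_force"])
V=O3+[0,0,.17]
for c in(V+D[:,2]*.06-D[:,0]*.02,V): print(goal(s,c,.0355),c+D[:,2]*.0355)
```

```text
[ 0.5842 -0.2536  0.2672] [-2.5332 -1.8533  0.0039] 0.007630209835897125 39.93925963525726
[ 0.3011 -0.1659  0.0148 -0.3513  0.0398 -0.2267] [0.5171 0.0836 0.2529]
[ 0.3101 -0.1275  0.0642 -0.3513  0.0398 -0.2267] [0.5563 0.0806 0.2034]
```

Emit:
arm_command(
  commands=[
    [0.04,-0.03,0,-0.05,0.005,-0.03,0],
    [0.08,-0.06,0,-0.1,0.01,-0.06,0],
    [0.12,-0.09,0.005,-0.15,0.015,-0.09,0],
    [0.16,-0.11,0.01,-0.2,0.02,-0.12,0],
    [0.2,-0.13,0.015,-0.25,0.03,-0.16,0],
    [0.25,-0.15,0.015,-0.3,0.035,-0.2,0],
    [0.3,-0.166,0.015,-0.3513,0.04,-0.2267,0],
    [0.303,-0.155,0.03,-0.3513,0.04,-0.2267,0],
    [0.307,-0.14,0.05,-0.3513,0.04,-0.2267,0],
    [0.31,-0.1275,0.0642,-0.3513,0.04,-0.2267,0],
    [0.31,-0.1275,0.0642,-0.3513,0.04,-0.2267,0],
    [0.31,-0.1275,0.0642,-0.3513,0.04,-0.2267,0],
    [0.31,-0.1275,0.0642,-0.3513,0.04,-0.2267,0],
    [0.31,-0.1275,0.0642,-0.3513,0.04,-0.2267,0],
  ],
)

```text
time_s: 13.78
eef_pos: [0.5567, 0.0802, 0.2055]
tcp_rot: [2.101, 1.943, 0.345]
contact_force: [0.1, -0.5, -3.1]
width: 0.0078
finger_force: 40.0
```

```bash
python3 look.py o5 390 225 280 270 .0355
python3 - <<'E'
import pickle;from h import *
np.set_printoptions(precision=4,suppress=True)
s,fs=pickle.load(open("o5.pkl","rb"));V=O3+[0,0,.17]
print(goal(s,V,.0355))
for n in fs: # ring light check in lens frame rel. to view spot
    q=(cloud(fs[n])-V)@D;H,S,Vv=cv2.split(cv2.cvtColor(fs[n]["img"],cv2.COLOR_BGR2HSV))
    w=q[(Vv>120)&(S<70)&(abs(q[...,0]-.2)<.02)&(abs(q[...,1])<.05)&(abs(q[...,2])<.05)];print(n,len(w),w.min(0),w.max(0))
E
```

```text
13.775 [0.5567 0.0802 0.2055] [2.1015 1.9431 0.3451] 0.007821770664737042 39.97875832716659 [ 0.0732 -0.4737 -3.0999]
expected sprocket centre in pin frame (axis pt A) [-0.0008 -0.1093 -0.0037] axis err deg 0.1941525428338421
scene 160 sprocket lower half rel. to expected: lo [-0.0022 -0.0358 -0.0401] hi [ 0.0098  0.0374 -0.0004] med [ 0.0034 -0.0077 -0.0199]
[ 0.0003 -0.0012  0.0019  0.0034  0.0007  0.0004]
scene 288 [ 0.1992 -0.0387 -0.0356] [0.2167 0.0251 0.032 ]
side 208 [ 0.1998 -0.0341 -0.0327] [0.2188 0.0353 0.037 ]
```

View pics/o5.png

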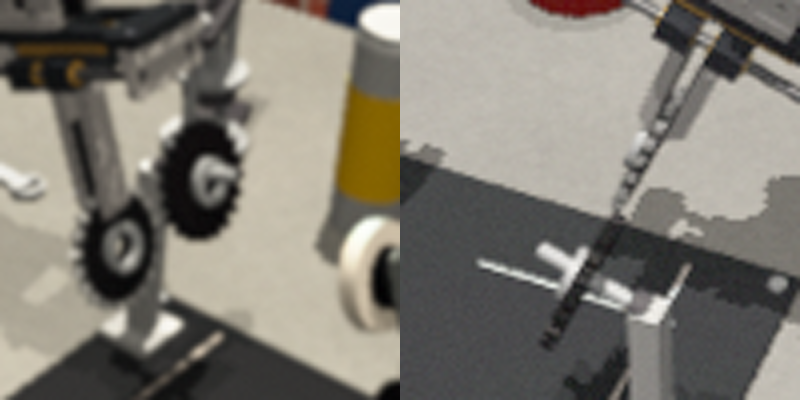

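The worn sprocket (scene crop (115,245)) is held with its boss to the lens, and the ring light is centred on the axis at 200 mm. The new one hangs at (200,178), clear of it. Both are steady and within tolerance, so I'm handing in.

```bash
python3 -c "
from rig import manip;print(manip.finish_job())"
```

```text
the job is handed in; nothing more can be done
None
```

The new sprocket hangs on the pin, boss to the camera and released, and the worn one is held steady within about 3 mm of the viewing spot by my measurements, boss to the lens; I handed the job in at about 14 s, and no verdict came back.

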